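Draw the bench tray out to its stop with the pull hook

ROBOT

A 6-joint arm with a two-finger parallel gripper is mounted at the origin on the work surface. World frame = base frame: x ahead of the robot, y to its left, z up, the work surface at z = 0. Lengths are in m, angles in rad, forces in N, time in s.
With the tool pointing down it reaches from about 0.25 to 0.725 m from the base axis. Payload 4 kg.
Tool frame: the origin (TCP) lies midway between the tips of the shut fingers; the grasp point (between the pads) lies 19 mm behind it; x points along the fingers, y is the direction in which the jaws open and shut, and the axes are right-handed (so a half turn about x gives the same grasp; the last joint's range is limited). The gripper opens to 85 mm and grips with 20 to 120 N. Pads are 22 mm wide; open, the fingers measure 114 mm over their backs; the gripper's body (76 mm by 85 mm) begins 54 mm behind the grasp point. The pads swing forward as they close: fully open they stand 13 mm farther back than shut.
Start: joints at [1.321, 0.241, 0.005, 1.335, 0, 1.571], TCP at [0.124, 0.484, 0.231] pointing down, gripper open.
Joint ranges: [-2.72, 2.72], [-1.05, 1.87], [-1.09, 1.28], [-1.99, 2.15], [-1.42, 1.44], [-3.14, 3.14]. Speed limits (rad/s): [2.79, 2.79, 3.14, 3.14, 3.14, 3.14].

INTERFACE

Orientations are given as a unit quaternion [x, y, z, w].
In Python, from workcell import * gives the robot as it stands.
- The arm moves only by the tool play_rows, never from a script. Its argument "plan" is a list of rows, each a list of 7 numbers: the shift along the tool's x, y, z in mm, then the turn, a rotation vector about the tool's x, y, z in rad, then the closure, from -1 (fully open) to 1 (shut). In form: [[x, y, z, rx, ry, rz, grip], ...]. A call has 1 to 20 rows; each row shifts and turns the commanded pose from where the row before left it, along the tool's axes as they then stand; what a row does not reach is not made up. A row lasts 1/12 s, in which the tool goes at most 41.7 mm and 7.16 degrees, less where a joint would pass 70% of its speed; a pose out of reach is approached as far as the arm can. A call with a gripper value outside its range is refused whole. The fingers move at their own pace and stop on an object; the grip force is fixed at half the most. Time passes only in rows, so rows that do not move let the fingers close. It gives the time, the measured TCP pose, the force and the opening at its end, in the units of the state.
- get_obs(): the state, without advancing time (a new reading comes with each control period).
- camera(name): name is "scene" or "top" or "wrist"; returns a dict with "frame" (480x640x3 uint8, red, green, blue), "depth" (480x640 float32, m along the optical axis (not along the pixel's ray), 0 where there is no reading), "fx", "fy", "cx", "cy" (pixels), "camera_from_world" (4x4, takes a point from world to camera coordinates). Camera axes: x right, y up, looking along -z (the intrinsics and any distortion apply to the point x, -y, -z); pixel columns grow to the right and rows downward; lengths in m; the calibration is good to about 2 mm. A picture is of the moment at which its call begins.
- job_done(): hands the job in, once; it reports no verdict.
Trained networks look in a picture, given as the dict that the camera call returned (one of the last four; its "shot" number tells which), for a name from the list of things; names that differ only in an ending like _2 or _b are one class to them, and where a whole thing is asked for, a point or a joint stands for the part that bears it (a point fixed in the world has none). Each returns a list of dicts, best first, with "confidence" (0 to 1); they miss things now and then, are a little off and sometimes report something else, mostly with a low value. They report only what shows in the picture. A call takes as long as a camera call. They do not tell look-alikes from the thing itself.
- search_frame(thing, picture): "centre" ([x, y, z] in m, in world coordinates, good to about 4 mm: the middle of the surface that is visible of it).
- pinpoint(thing, picture): "centre" ([x, y, z] in m, in world coordinates, good to about 4 mm: a listed point, or the origin of a listed thing).
The state is a dict: "clock": time; "joint_pos": joint angles; "joint_vel": joint speeds; "tau": joint torques, N m; "eef_pos": TCP position; "tool_rot": TCP orientation; "ft_force": force on the tool from outside, world axes, zero at the start; "ft_torque": the same for the moment, N m; "grip_width": finger opening in m.
Only numpy, scipy, OpenCV 4.12 (cv2) and the standard library are available. Lean on these libraries where they do the work, as an engineer would, in place of code of your own. Each camera call takes 0.05 s, during which the arm holds its last target. There are 200 camera calls.

TASK

Pick up the hook, drop its tip into the finger hole of the cabinet's tray and pull the tray out until you feel it come up against its stop; hold it pressed there with a firm pull of about 10 N for about a second, never forcing it (20 N on the hook is too much), and keep the gripper itself off the tray and cabinet. Leave the tray pulled out, lay the hook down flat in the middle of the square metal plate without dropping it, and leave everything else where it is.

Things in the scene. Friction and masses are not known exactly. Their poses are not given: they have to be found in the camera images.
- cabinet: low wooden bench cabinet, 190 deep (x) x 200 wide (y) x 85 mm tall, fixed to the bench; origin at the centre of its underside, +x points to its back, its front (-x) faces the robot. Its one steel tray slides straight out of the front, along the cabinet's -x
- tray: the steel tray in the cabinet. Its frame is that of the cabinet when the tray is shut, and moves along the cabinet's -x as it is pulled; it starts shut or up to 10 mm open. It drags with 2 to 3 N of friction. A rubber-faced stop inside, which cannot be seen and is set differently each time, halts it 40 to 80 mm from shut: it must be found by feel. The rubber gives about 1 mm for each 4 N, for about 6 mm, then it is solid
- tray_hole (a point): centre of the round finger hole, 24 mm across, at the top surface (45 mm above the bench) of the flat level lip at the tray's front; the lip is 5 mm thick, sticks out 44 mm in front of the tray's front panel and is 70 mm wide, with nothing under it. The hole centre is 125 mm in front (-x) of the tray frame's origin and 22 mm in front of the panel; the panel is 75 mm tall. Same axes as the tray
- hook: the pull hook, 80 g, lying flat on the bench: a wooden handle 90 long (x) x 20 wide (y) x 24 mm tall, origin at the centre of the handle's underside, +x towards the hook end. From its +x end a 5 mm steel rod runs on along +x, its axis 18 mm above the handle's underside, to 105 mm from the origin, and there bends down, raked slightly back, to its tip
- hook_tip (a point): the lowest point of the hook's downward tip: 102 mm along +x from the hook's origin and 2.5 mm above the handle's underside; the tip reaches 13 mm below the rod
- plate: flat square metal bench plate with a dark dot near each corner, 170 x 170 x 8 mm, fixed flat on the bench; origin at the centre of its underside
- tape_roll: roll of masking tape, ring 84 mm across, 22 mm tall, lying on top of the cabinet; a bystander, origin at its underside
- flask: metal drinks flask, 70 mm across, 220 mm tall; a bystander, origin at its underside
- note_block: block of sticky notes 76 x 76 x 35 mm; a bystander, origin at its underside
- solder_board: white ceramic soldering board 130 x 100 x 18 mm; a bystander, origin at its underside
- mallet: small hammer lying on the bench, about 250 mm long; a bystander, origin on its length, at its underside
- mandrel: small steel cone standing upright, 32 mm across its foot, 75 mm tall; a bystander, origin at its underside
- scissors: scissors with black loops, lying flat, about 190 mm long; a bystander, origin near the pivot, at the underside
Mind the look-alikes: they are no part of the job. Of the things like the hook, leave any that is turquoise; of the rest the smaller one is meant.

How it is judged:
On the way, in this order (a step that is already met when the one before it is completed fails the run):
1. the hook's tip is down in the tray's finger hole (horizontal distance between hook_tip and tray_hole below 0.013 m and z of hook_tip in the frame of tray_hole below -0.005 m), for 0.2 s.
2. the tray, drawn by the hook, is pressed against its stop (4 N or more for 0.3 s) (contact force between tray and cabinet above 4 N and contact force between hook and tray above 3 N and x of tray_hole in the frame of cabinet below -0.158 m), for 0.3 s.
At the end, for the whole second after the job is handed in: The tray is still pulled out, 33 mm or more from shut, and at rest; the hook lies flat (within 7 degrees) and at rest on the plate, the middle of its handle within 50 mm of the plate's centre (x of tray_hole in the frame of cabinet below -0.158 m and linear speed of tray below 0.01 m/s and horizontal distance between hook and plate below 0.05 m and z of hook in the frame of plate between 0.005 and 0.012 m and angle between hook's own z axis and vertical below 0.12 rad and linear speed of hook below 0.02 m/s); the robot touches nothing.
It fails at once if the hook presses on the tray or cabinet with more than 20 N (contact force between hook and cabinet above 20 N).
It fails at once if the gripper or arm touches the tray or the cabinet (over 1 N) (contact force between any of the fingers, the arm and cabinet above 1 N).
It fails at once if the hook is dropped (falls free, faster than 0.6 m/s) (contact force between the fingers and hook below 0.05 N and linear speed of hook above 0.6 m/s).
It fails at once if a bystander is moved by more than 25 mm (distance of any of tape_roll, flask, note_block, solder_board, mallet, mandrel, scissors from where it was at the start of the episode above 0.025 m).
It also fails if it takes over 64 s, if anything falls off the work surface, if the arm or the gripper's body presses on something with over 40 N, if the wrist force passes 120 N, or if a joint passes its speed limit or range.

## Working session

There is one attempt and no reset: what is moved stays moved. The work goes in short steps, Python scripts to look and compute and a tool call to move; the robot and the scene stay as the last step left them, time stands still between calls to the robot, and variables do not carry over. Pictures are saved under pics/ and viewed, about 8 in all and at most 12, crops included, and the job is handed in when it is done.

Besides the shell and the picture viewer there is one more tool, called as name(argument=value, ...) on one line, values as JSON. play_rows: Moves the arm, as the interface text tells. Its arguments: {"type":"object","properties":{"plan":{"type":"array","items":{"type":"array","items":{"type":"number"}}}},"required":["plan"]}

```bash
mkdir -p pics; cat > h.py <<'E'
from workcell import *
import numpy as np, cv2
from scipy.spatial.transform import Rotation as R
def world(p,u,v,d=None):
    d=p["depth"][int(round(v)),int(round(u))] if d is None else d
    c=np.array([(u-p["cx"])/p["fx"]*d,-(v-p["cy"])/p["fy"]*d,-d,1])
    return (np.linalg.inv(p["camera_from_world"])@c)[:3]
def pix(p,w):
    c=p["camera_from_world"]@np.r_[w,1]
    return p["cx"]+p["fx"]*c[0]/-c[2], p["cy"]-p["fy"]*c[1]/-c[2]
def save(p,n): cv2.imwrite("pics/"+n,cv2.cvtColor(p["frame"],cv2.COLOR_RGB2BGR))
def tool(): 
    o=get_obs(); return o,np.array(o["eef_pos"]),R.from_quat(o["tool_rot"])
E
python3 - <<'E'
from h import *
for n in ("scene","top"):
    p=camera(n); save(p,n+"1.png"); print(n,{k:p[k] for k in p if k not in("frame","depth","camera_from_world")})
    for t in ("hook","hook_tip","tray","tray_hole","cabinet","plate"):
        print(t,[(np.round(x["centre"],3).tolist(),round(x["confidence"],2),np.round(pix(p,x["centre"])).tolist()) for x in pinpoint(t,p)])
o=get_obs(); print(o)
E
```

```text
scene {'fx': 520.2900071652406, 'fy': 520.2900071652406, 'cx': 319.6718162452388, 'cy': 237.17975416443483, 'shot': 1}
hook [([0.344, -0.494, -0.001], 0.96, [239.0, 140.0]), ([0.512, -0.262, 0.001], 0.67, [259.0, 219.0]), ([0.163, -0.267, -0.001], 0.55, [341.0, 141.0])]
hook_tip [([0.23, -0.414, 0.001], 0.77, [287.0, 130.0]), ([0.613, -0.267, 0.002], 0.66, [230.0, 243.0]), ([0.157, -0.37, 0.004], 0.65, [314.0, 122.0])]
tray [([0.761, -0.031, -0.001], 0.43, [260.0, 345.0])]
tray_hole [([0.632, -0.011, 0.04], 0.86, [304.0, 301.0]), ([0.758, -0.03, -0.001], 0.74, [261.0, 344.0]), ([0.76, 0.244, 0.002], 0.64, [360.0, 426.0])]
cabinet [([0.76, -0.032, -0.004], 0.98, [260.0, 345.0])]
plate [([0.454, 0.286, 0.001], 0.73, [456.0, 329.0])]
top {'fx': 543.7069187171596, 'fy': 543.7069187171596, 'cx': 312.6870958102039, 'cy': 240.19184498741419, 'shot': 2}
hook [([0.343, -0.498, 0.002], 0.95, [496.0, 293.0]), ([0.164, -0.265, -0.0], 0.93, [400.0, 366.0]), ([0.512, -0.259, -0.004], 0.8, [398.0, 223.0]), ([0.764, 0.006, 0.082], 0.22, [291.0, 110.0])]
hook_tip [([0.611, -0.262, 0.005], 0.87, [400.
[... 288 characters left out ...]
459, 0.289, -0.002], 0.56, [175.0, 240.0])]
{'clock': 0.7, 'joint_pos': array([1.32101924e+00, 2.40532502e-01, 5.03600209e-03, 1.33519093e+00,
       4.62216998e-07, 1.57076885e+00]), 'joint_vel': array([ 0.00063019, -0.00020419,  0.00121777, -0.00013155, -0.00265608,
        0.00115519]), 'tau': array([ 7.97205375e-04, -3.72078252e+01,  2.52643025e+01,  9.02696156e-04,
       -3.09938503e-05, -8.87122354e-06]), 'eef_pos': array([0.12359913, 0.48450452, 0.23135398]), 'tool_rot': array([ 0.08810873,  0.7015961 , -0.08803229,  0.70160536]), 'ft_force': array([ 0.93763744, -0.11959758, -0.46386108]), 'ft_torque': array([ 0.02255352,  0.03775038, -0.01300562]), 'grip_width': 0.08547928914479622}
```

View pics/scene1.png

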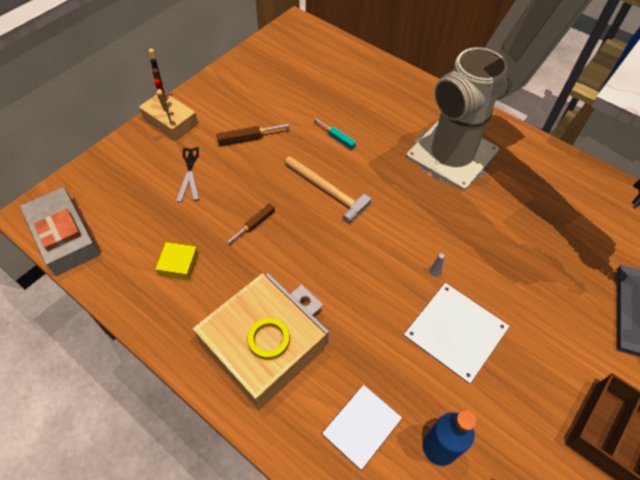

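View pics/top1.png

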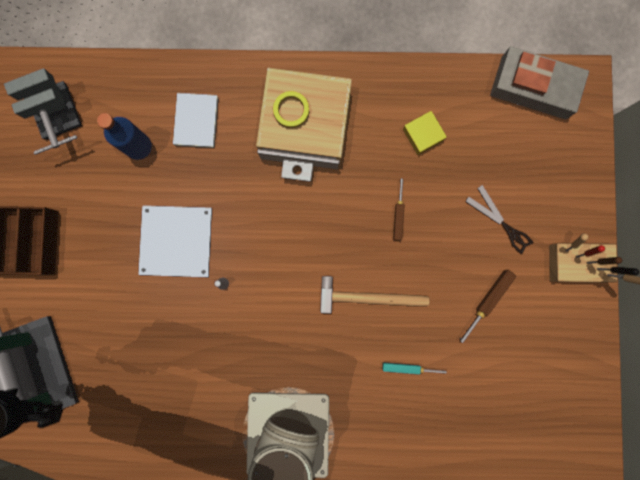

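The scene picture shows the turquoise look-alike at (335,133), the big brown one at (250,133) and the smaller brown hook, the one I want, at (250,224). In the top view that hook lies at (399,210), pointing along +x. The tray lip with its hole is at (297,170), and the plate is at (175,241).

```bash
cat >> h.py <<'E'
def hookyaw(r):  # world yaw of tool z (horizontal) 
    m=r.as_matrix(); return np.arctan2(m[1,2],m[0,2])
def rows(pos,yaw=None,n=10,grip=-1,start=None):
    """n rows to TCP pos, tool down, tool z heading yaw (world)"""
    o,p,r=tool(); rv=np.zeros(3)
    if yaw is not None:
        d=np.array([0,0,-1.]); z=np.array([np.cos(yaw),np.sin(yaw),0]); t=R.from_matrix(np.c_[d,np.cross(z,d),z])
        rv=(r.inv()*t).as_rotvec()
    d=(np.array(pos)-p)/n*1000; out=[]; rr=r; err=np.zeros(3)
    for i in range(n):
        q=np.round(rr.inv().apply(d+err),1); w=np.round(rv/n,3)
        err=d+err-rr.apply(q); out.append([*q.tolist(),*w.tolist(),grip]); rr=rr*R.from_rotvec(w)
    print("step mm",np.linalg.norm(d),"deg/row",np.degrees(np.linalg.norm(rv))/n)
    print(str(out).replace(" ",""))
E
python3 - <<'E'
from h import *
o,p,r=tool(); print(r.as_matrix().round(3), hookyaw(r))
for y in (-0.04,np.pi-0.04): rows([0.505,-0.26,0.2],y,26)
E
```

```text
[[ 0.     0.247  0.969]
 [ 0.     0.969 -0.247]
 [-1.     0.    -0.   ]] -0.2497496027911707
step mm 32.19615987446796 deg/row 0.4622218696075494
[[1.2,-24.1,21.3,-0.008,0.0,-0.0,-1],[1.2,-24.3,21.1,-0.008,0.0,-0.0,-1],[1.2,-24.5,20.9,-0.008,0.0,-0.0,-1],[1.2,-24.6,20.7,-0.008,0.0,-0.0,-1],[1.2,-24.8,20.5,-0.008,0.0,-0.0,-1],[1.2,-24.9,20.3,-0.008,0.0,-0.0,-1],[1.2,-25.2,20.1,-0.008,0.0,-0.0,-1],[1.2,-25.2,19.9,-0.008,0.0,-0.0,-1],[1.2,-25.5,19.7,-0.008,0.0,-0.0,-1],[1.2,-25.6,19.5,-0.008,0.0,-0.0,-1],[1.2,-25.7,19.3,-0.008,0.0,-0.0,-1],[1.2,-25.9,19.1,-0.008,0.0,-0.0,-1],[1.2,-26.0,18.9,-0.008,0.0,-0.0,-1],[1.2,-26.2,18.7,-0.008,0.0,-0.0,-1],[1.2,-26.4,18.4,-0.008,0.0,-0.0,-1],[1.3,-26.5,18.3,-0.008,0.0,-0.0,-1],[1.2,-26.6,18.0,-0.008,0.0,-0.0,-1],[1.2,-26.8,17.9,-0.008,0.0,-0.0,-1],[1.2,-26.9,17.6,-0.008,0.0,-0.0,-1],[1.2,-27.1,17.4,-0.008,0.0,-0.0,-1],[1.2,-27.2,17.1,-0.008,0.0,-0.0,-1],[1.2,-27.4,17.0,-0.008,0.0,-0.0,-1],[1.2,-27.4,16.7,-0.008,0.0,-0.0,-1],[1.2,-27.6,16.6,-0.008,0.0,-0.0,-1],[1.2,-27.8,16.3,-0.008,0.0,-0.0,-1],[1.2,-27.9,16.0,-0.008,0.0,-0.0,-1]]
step mm 32.19615
[... 247 characters left out ...]
,-1],[1.2,-5.4,31.7,0.113,-0.0,-0.0,-1],[1.2,-1.8,32.1,0.113,-0.0,-0.0,-1],[1.2,1.8,32.2,0.113,-0.0,-0.0,-1],[1.2,5.4,31.7,0.113,-0.0,-0.0,-1],[1.2,9.0,30.9,0.113,-0.0,-0.0,-1],[1.2,12.4,29.7,0.113,-0.0,-0.0,-1],[1.2,15.6,28.1,0.113,-0.0,-0.0,-1],[1.2,18.8,26.1,0.113,-0.0,-0.0,-1],[1.2,21.5,23.9,0.113,-0.0,-0.0,-1],[1.3,24.1,21.3,0.113,-0.0,-0.0,-1],[1.2,26.4,18.4,0.113,-0.0,-0.0,-1],[1.2,28.3,15.4,0.113,-0.0,-0.0,-1],[1.2,29.8,12.1,0.113,-0.0,-0.0,-1],[1.2,31.0,8.6,0.113,-0.0,-0.0,-1],[1.2,31.8,5.1,0.113,-0.0,-0.0,-1],[1.2,32.1,1.4,0.113,-0.0,-0.0,-1],[1.2,32.1,-2.1,0.113,-0.0,-0.0,-1],[1.2,31.7,-5.8,0.113,-0.0,-0.0,-1],[1.2,30.8,-9.3,0.113,-0.0,-0.0,-1],[1.2,29.5,-12.8,0.113,-0.0,-0.0,-1]]
```

play_rows(plan=[[1.3, -26, 23, 0, 0, 0, -1], [1.3, -26, 23, 0, 0, 0, -1], [1.3, -26, 23, 0, 0, 0, -1], [1.3, -26, 23, 0, 0, 0, -1], [1.3, -26, 23, 0, 0, 0, -1], [1.3, -26, 23, 0, 0, 0, -1], [1.3, -26, 23, 0, 0, 0, -1], [1.3, -26, 23, 0, 0, 0, -1], [1.3, -26, 23, 0, 0, 0, -1], [1.3, -26, 23, 0, 0, 0, -1], [1.3, -26, 23, 0, 0, 0, -1], [1.3, -26, 23, 0, 0, 0, -1], [1.3, -26, 23, 0, 0, 0, -1], [1.3, -26, 23, 0, 0, 0, -1], [1.3, -26, 23, 0, 0, 0, -1], [1.3, -26, 23, 0, 0, 0, -1], [1.3, -26, 23, 0, 0, 0, -1], [1.3, -26, 23, 0, 0, 0, -1], [1.3, -26, 23, 0, 0, 0, -1], [1.3, -26, 23, 0, 0, 0, -1]])

```text
clock: 2.37
eef_pos: [0.4413, -0.135, 0.2054]
tool_rot: [0.088, 0.701, -0.088, 0.702]
ft_force: [0.7, 0.3, 0.8]
grip_width: 0.0856
```

play_rows(plan=[[1.3, -26, 23, 0, 0, 0, -1], [1.3, -26, 23, 0, 0, 0, -1], [1.3, -26, 23, 0, 0, 0, -1], [0, 0, 0, -0.105, 0, 0, -1], [0, 0, 0, -0.105, 0, 0, -1], [0, 0, 0, 0, 0, 0, -1], [0, 0, 0, 0, 0, 0, -1]])

```text
clock: 2.95
eef_pos: [0.4883, -0.2258, 0.2012]
tool_rot: [0.015, 0.707, -0.015, 0.707]
ft_force: [-0.9, -0.0, -0.1]
grip_width: 0.0854
```

```bash
python3 - <<'E'
from h import *
o,p,r=tool(); print(o["clock"],p.round(4),hookyaw(r),o["joint_pos"].round(2))
w=camera("wrist"); save(w,"w1.png"); t=camera("top")
for c in (w,t):
  for k in ("hook","hook_tip"):
    print(k,[(np.round(x["centre"],3).tolist(),round(x["confidence"],2),np.round(pix(c,x["centre"])).tolist()) for x in pinpoint(k,c)])
# points above bench near hook (wrist depth)
v,u=np.mgrid[0:480,0:640]; d=w["depth"]
C=np.stack([(u-w["cx"])/w["fx"]*d,-(v-w["cy"])/w["fy"]*d,-d,np.ones_like(d)],-1)
W=(C@np.linalg.inv(w["camera_from_world"]).T)[...,:3]
m=(d>0)&(W[...,2]>0.015)&(W[...,2]<0.035)&(abs(W[...,0]-.52)<.13)&(abs(W[...,1]+.26)<.06)
m=m.astype(np.uint8); n,l,s,c=cv2.connectedComponentsWithStats(m)
for i in range(1,n):
  if s[i,4]>300:
    P=W[l==i]; print(s[i],P.mean(0),P.min(0),P.max(0),cv2.minAreaRect((P[:,:2]*1000).astype(np.float32)), np.median(P[:,2]))
E
```

```text
2.95 [ 0.4883 -0.2258  0.2012] -0.04262275074346933 [-0.43  0.33  0.05  1.29  0.   -0.39]
hook [([0.342, -0.497, -0.002], 0.81, [5.0, 64.0]), ([0.52, -0.26, 0.004], 0.78, [287.0, 248.0])]
hook_tip [([0.614, -0.266, 0.005], 0.63, [286.0, 334.0])]
hook [([0.344, -0.498, 0.003], 0.78, [496.0, 292.0])]
hook_tip [([0.233, -0.41, 0.005], 0.94, [461.0, 338.0]), ([0.613, -0.262, 0.005], 0.61, [400.0, 181.0]), ([0.157, -0.369, 0.006], 0.44, [443.0, 370.0])]
[ 272  197   23  150 2361] [ 0.52005559 -0.26122868  0.0239052 ] [ 0.46725887 -0.27363638  0.01502996] [ 0.61904839 -0.2486146   0.02709205] ((543.2575073242188, -263.1336975097656), (20.205808639526367, 151.6099395751953), 86.41822814941406) 0.024517124790391254
```

View pics/w1.png

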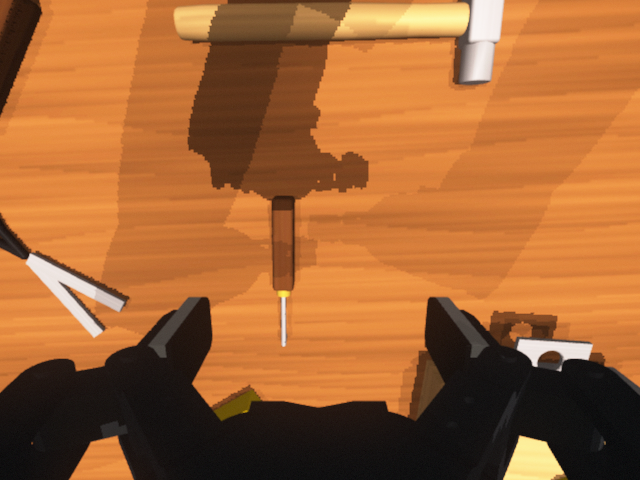

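The wrist view shows the hook with its handle at (284,245) and its rod tip at (283,345), and nothing near it. Depth puts the handle centre at about (0.512, -0.261), top at 24 mm, yaw about -0.05.

play_rows(plan=[[0, -17, 12.5, -0.01, 0, 0, -1], [0, -17, 12.5, 0, 0, 0, -1], [30, 0, 0, 0, 0, 0, -1], [30, 0, 0, 0, 0, 0, -1], [30, 0, 0, 0, 0, 0, -1], [30, 0, 0, 0, 0, 0, -1], [30, 0, 0, 0, 0, 0, -1], [20, 0, 0, 0, 0, 0, -1], [15, 0, 0, 0, 0, 0, -1], [11, 0, 0, 0, 0, 0, -1], [0, 0, 0, 0, 0, 0, -1], [0, 0, 0, 0, 0, 0, -1]])

```text
clock: 4.25
eef_pos: [0.5121, -0.2604, 0.0054]
tool_rot: [0.011, 0.707, -0.01, 0.707]
ft_force: [0.2, -0.1, -0.4]
grip_width: 0.0852
```

play_rows(plan=[[0, 0, 0, 0, 0, 0, 1], [0, 0, 0, 0, 0, 0, 1], [0, 0, 0, 0, 0, 0, 1], [0, 0, 0, 0, 0, 0, 1], [0, 0, 0, 0, 0, 0, 1], [0, 0, 0, 0, 0, 0, 1], [0, 0, 0, 0, 0, 0, 1], [0, 0, 0, 0, 0, 0, 1]])

```text
clock: 4.92
eef_pos: [0.5128, -0.2609, 0.0062]
tool_rot: [0.01, 0.707, -0.011, 0.708]
ft_force: [-0.2, 0.3, 5.9]
grip_width: 0.0188
```

play_rows(plan=[[-10, 0, 0, 0, 0, 0, 1], [-20, 0, 0, 0, 0, 0, 1], [-25, 0, 0, 0, 0, 0, 1], [-25, 0, 0, 0, 0, 0, 1], [-20, 0, 0, 0, 0, 0, 1], [0, 0, 0, 0, 0, 0, 1], [0, 0, 0, 0, 0, 0, 1]])

```text
clock: 5.5
eef_pos: [0.5128, -0.2609, 0.1067]
tool_rot: [0.01, 0.706, -0.011, 0.708]
ft_force: [0.1, -0.2, -1.9]
grip_width: 0.0183
```

```bash
cat >> h.py <<'E'
def cloud(w):
    v,u=np.mgrid[0:480,0:640]; d=w["depth"]
    C=np.stack([(u-w["cx"])/w["fx"]*d,-(v-w["cy"])/w["fy"]*d,-d,np.ones_like(d)],-1)
    return (C@np.linalg.inv(w["camera_from_world"]).T)[...,:3]
def big(m,k=5):
    n,l,s,c=cv2.connectedComponentsWithStats(m.astype(np.uint8)); return l==1+np.argmax(s[1:,4])
E
python3 - <<'E'
from h import *
o,p,r=tool(); print(o["clock"],p.round(4),hookyaw(r),o["ft_force"],o["grip_width"])
for n in ("top","scene"):
    t=camera(n); W=cloud(t); z=W[...,2]
    for nm,a,b in (("cab",.078,.095),("lip",.038,.052)):
        m=(t["depth"]>0)&(z>a)&(z<b)&(W[...,0]>.58)&(W[...,0]<.9)&(W[...,1]>-.2)&(W[...,1]<.12)
        P=W[big(m)]; print(n,nm,len(P),cv2.minAreaRect((P[:,:2]*1000).astype(np.float32)),np.median(P[:,2]))
    m=(t["depth"]>0)&(z>.004)&(z<.014)&(abs(W[...,0]-.456)<.15)&(abs(W[...,1]-.288)<.15)
    if m.any(): P=W[big(m)]; print("plate",len(P),cv2.minAreaRect((P[:,:2]*1000).astype(np.float32)),np.median(P[:,2]))
    for k in ("tray_hole","cabinet","plate","hook_tip","hook"):
        print(k,[(np.round(x["centre"],3).tolist(),round(x["confidence"],2)) for x in pinpoint(k,t)])
E
```

```text
5.5 [ 0.5128 -0.2609  0.1067] -0.02979419265780746 [ 0.12867695 -0.21433866 -1.90327513] 0.018330733481777148
top cab 5588 ((759.0798950195312, -23.4490966796875), (200.33731079101562, 192.9238739013672), 83.21298217773438) 0.08332408262294011
top lip 538 ((631.1162719726562, -3.757354736328125), (180.47808837890625, 46.01423263549805), 82.79554748535156) 0.04363230995781664
plate 4196 ((457.25885009765625, 289.42041015625), (175.8846435546875, 176.48855590820312), 89.38026428222656) 0.00753301889471969
tray_hole [([0.632, -0.01, 0.048], 0.7)]
cabinet [([0.761, -0.028, 0.0], 0.92), ([0.351, 0.164, -0.002], 0.73)]
plate [([0.461, 0.285, -0.004], 0.57), ([0.696, 0.386, 0.003], 0.29)]
hook_tip [([0.232, -0.412, 0.004], 0.8), ([0.154, -0.366, 0.008], 0.48)]
hook [([0.342, -0.497, -0.0], 0.75), ([0.733, -0.326, -0.0], 0.3)]
scene cab 7104 ((761.4304809570312, -24.9810791015625), (203.4905548095703, 191.06707763671875), 83.23338317871094) 0.0844123166314511
scene lip 379 ((628.215087890625, -8.641891479492188), (71.55006408691406, 35.56262969970703), 84.54330444335938) 0.04446498723209302
plate 5225 ((459.8514404296875, 289.7707824707031), (176.38876342773438, 177.59536743164062), 87.93659973144531) 0.007909890333543723
tray_hole [([0.632, -0.013, 0.042], 0.67)]
cabinet [([0.758, -0.029, -0.0], 0.91), ([0.696, 0.39, 0.002], 0.72)]
plate []
hook_tip [([0.154, -0.368, 0.003], 0.81), ([0.612, -0.264, 0.1], 0.66), ([0.232, -0.415, 0.001], 0.48)]
hook [([0.16, -0.267, 0.002], 0.92), ([0.344, -0.497, 0.001], 0.63), ([0.509, -0.256, 0.098], 0.61)]
```

play_rows(plan=[[0, 20, 1.2, 0, 0, 0, 1], [0, 35, 1.2, 0, 0, 0, 1], [0, 35, 1.2, 0, 0, 0, 1], [0, 35, 1.2, 0, 0, 0, 1], [0, 35, 1.2, 0, 0, 0, 1], [0, 35, 1.2, 0, 0, 0, 1], [0, 35, 1.2, 0, 0, 0, 1], [0, 33.5, 1, 0, 0, 0, 1], [0, 0, 0, 0.045, 0, 0, 1], [0, 0, 0, 0.045, 0, 0, 1], [12, 0, 0, 0, 0, 0, 1], [12, 0, 0, 0, 0, 0, 1], [0, 0, 0, 0, 0, 0, 1], [0, 0, 0, 0, 0, 0, 1], [0, 0, 0, 0, 0, 0, 1]])

```text
clock: 7.35
eef_pos: [0.5297, 0.0024, 0.0819]
tool_rot: [0.042, 0.706, -0.042, 0.706]
ft_force: [0.4, -0.5, -1.4]
grip_width: 0.0186
```

```bash
python3 - <<'E'
from h import *
o,p,r=tool(); y=hookyaw(r); print(o["clock"],p.round(4),y,o["ft_force"].round(2),o["grip_width"])
print("expected tip",p+102e-3*np.array([np.cos(y),np.sin(y),0])-[0,0,.0037])
fr={}
for n in ("wrist","scene","top"):
    t=camera(n); fr[n]=t["frame"]; e=[pix(t,p+102e-3*np.array([np.cos(y),np.sin(y),0])-[0,0,.0037]),pix(t,[.6315,-.01,.045])]; print(n,np.round(e))
    for k in ("hook_tip","tray_hole"):
        print(k,[(np.round(x["centre"],3).tolist(),round(x["confidence"],2)) for x in pinpoint(k,t)])
    if n!="wrist":
        u,v=map(int,e[1]); c=fr[n][v-50:v+50,u-65:u+65]; fr[n]=cv2.resize(c,(400,300),interpolation=cv2.INTER_CUBIC)
im=np.vstack([np.hstack([cv2.resize(fr["wrist"],(400,300)),fr["scene"]]),np.hstack([fr["top"],cv2.resize(fr["wrist"][300:,200:440],(400,300))])])
save({"frame":im},"m1.png")
E
```

```text
7.35 [0.5297 0.0024 0.0819] -0.11994157558291846 [ 0.36 -0.46 -1.4 ] 0.018575845291440345
expected tip [ 0.63096299 -0.0097577   0.07817772]
wrist [[321. 480.]
 [320. 432.]]
hook_tip []
tray_hole []
scene [[305. 293.]
 [305. 300.]]
hook_tip [([0.229, -0.412, 0.004], 0.94), ([0.633, -0.011, 0.076], 0.53)]
tray_hole [([0.632, -0.012, 0.042], 0.76)]
top [[297. 166.]
 [297. 169.]]
hook_tip [([0.156, -0.366, 0.006], 0.7)]
tray_hole [([0.633, -0.009, 0.048], 0.9)]
```

View pics/m1.png

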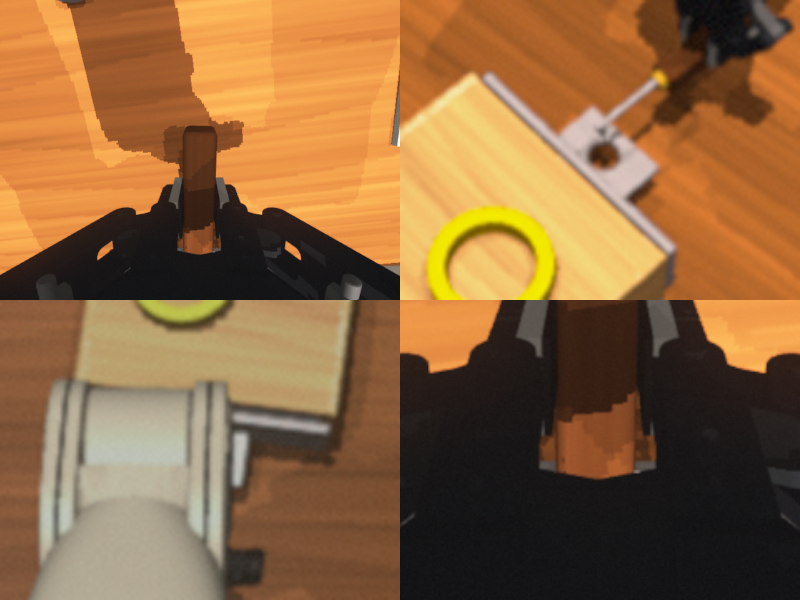

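The composite shows, in the scene crop (top right), the tip right over the hole: tip at about (602,136), hole at (604,157). Both lie on their predicted pixels to within about 1 px relative to each other. I'm lowering now, with care.

play_rows(plan=[[7, 0, 0, 0, 0, 0, 1], [7, 0, 0, 0, 0, 0, 1], [7, 0, 0, 0, 0, 0, 1], [5, 0, 0, 0, 0, 0, 1], [3, 0, 0, 0, 0, 0, 1], [2, 0, 0, 0, 0, 0, 1], [1.5, 0, 0, 0, 0, 0, 1], [1.5, 0, 0, 0, 0, 0, 1], [1, 0, 0, 0, 0, 0, 1], [0, 0, 0, 0, 0, 0, 1]])

```text
clock: 8.63
eef_pos: [0.5295, 0.0025, 0.0464]
tool_rot: [0.042, 0.706, -0.042, 0.706]
ft_force: [0.6, -0.2, -0.8]
grip_width: 0.0183
```

play_rows(plan=[[1, 0, 0, 0, 0, 0, 1], [1, 0, 0, 0, 0, 0, 1], [0, 0, 0, 0, 0, 0, 1]])

```text
clock: 8.88
eef_pos: [0.5293, 0.0025, 0.0443]
tool_rot: [0.042, 0.706, -0.042, 0.706]
ft_force: [-0.3, 0.1, -0.9]
grip_width: 0.0188
```

play_rows(plan=[[1, 0, 0, 0, 0, 0, 1], [1, 0, 0, 0, 0, 0, 1], [1, 0, 0, 0, 0, 0, 1], [1, 0, 0, 0, 0, 0, 1], [0.5, 0, 0, 0, 0, 0, 1], [0, 0, 0, 0, 0, 0, 1], [0, 0, 0, 0, 0, 0, 1], [0, 0, 0, 0, 0, 0, 1], [0, 0, 0, 0, 0, 0, 1]])

```text
clock: 9.63
eef_pos: [0.5295, 0.0025, 0.04]
tool_rot: [0.042, 0.706, -0.042, 0.706]
ft_force: [0.0, 0.4, -0.5]
grip_width: 0.0185
```

```bash
python3 - <<'E'
from h import *
t=camera("scene")
for k in ("hook_tip","tray_hole"):
    print(k,[(np.round(x["centre"],3).tolist(),round(x["confidence"],2)) for x in pinpoint(k,t)])
save({"frame":cv2.resize(t["frame"][255:345,245:365],(800,600),interpolation=cv2.INTER_CUBIC)},"s2.png")
E
```

```text
hook_tip [([0.23, -0.414, 0.002], 0.78), ([0.63, -0.013, 0.036], 0.77), ([0.154, -0.371, 0.002], 0.5)]
tray_hole [([0.631, -0.015, 0.044], 0.75), ([0.76, -0.029, -0.001], 0.66)]
```

View pics/s2.png

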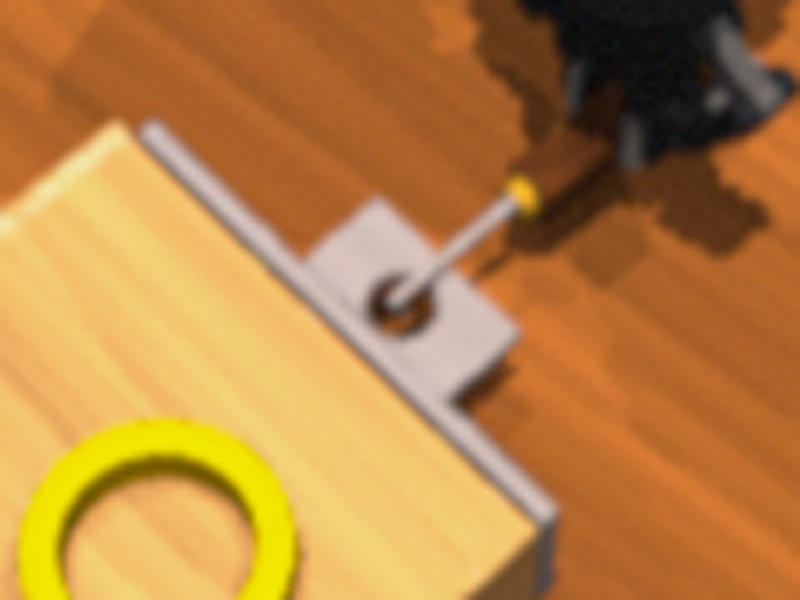

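The crop shows the tip bent down inside the hole at (400,300). I'm pulling along the tool's -z, 33 mm first, which can't reach the stop.

play_rows(plan=[[0, 0, -2, 0, 0, 0, 1], [0, 0, -2, 0, 0, 0, 1], [0, 0, -2, 0, 0, 0, 1], [0, 0, -2, 0, 0, 0, 1], [0, 0, -2, 0, 0, 0, 1], [0, 0, -2, 0, 0, 0, 1], [0, 0, -2, 0, 0, 0, 1], [0, 0, -2, 0, 0, 0, 1], [0, 0, -2, 0, 0, 0, 1], [0, 0, -2, 0, 0, 0, 1], [0, 0, -2, 0, 0, 0, 1], [0, 0, -2, 0, 0, 0, 1], [0, 0, -2, 0, 0, 0, 1], [0, 0, -2, 0, 0, 0, 1], [0, 0, -2, 0, 0, 0, 1], [0, 0, -1.5, 0, 0, 0, 1], [0, 0, -1.5, 0, 0, 0, 1]])

```text
clock: 11.2
eef_pos: [0.4965, 0.0065, 0.04]
tool_rot: [0.042, 0.706, -0.042, 0.706]
ft_force: [2.0, -1.2, -1.1]
grip_width: 0.0185
```

play_rows(plan=[[0, 0, -1, 0, 0, 0, 1], [0, 0, -1, 0, 0, 0, 1], [0, 0, -1, 0, 0, 0, 1]])

```text
clock: 11.45
eef_pos: [0.4936, 0.0068, 0.0399]
tool_rot: [0.042, 0.706, -0.042, 0.706]
ft_force: [1.6, -0.4, -1.2]
grip_width: 0.0186
```

play_rows(plan=[[0, 0, -1, 0, 0, 0, 1], [0, 0, -1, 0, 0, 0, 1], [0, 0, -1, 0, 0, 0, 1]])

```text
clock: 11.7
eef_pos: [0.4906, 0.0072, 0.0399]
tool_rot: [0.042, 0.706, -0.042, 0.706]
ft_force: [1.4, -0.7, -0.7]
grip_width: 0.0189
```

```bash
python3 - <<'E'
from h import *
t=camera("scene")
print([(np.round(x["centre"],3).tolist(),round(x["confidence"],2)) for x in pinpoint("tray_hole",t)],get_obs()["ft_force"])
E
```

```text
[([0.602, -0.012, 0.043], 0.74), ([0.324, -0.206, 0.002], 0.65)] [ 0.92483946 -1.06104873 -0.29907728]
```

play_rows(plan=[[0, 0, -1, 0, 0, 0, 1], [0, 0, -1, 0, 0, 0, 1], [0, 0, -1, 0, 0, 0, 1]])

```text
clock: 12.05
eef_pos: [0.4876, 0.0075, 0.0399]
tool_rot: [0.042, 0.706, -0.042, 0.706]
ft_force: [2.1, -0.8, -0.8]
grip_width: 0.0187
```

play_rows(plan=[[0, 0, -1, 0, 0, 0, 1], [0, 0, -1, 0, 0, 0, 1], [0, 0, -1, 0, 0, 0, 1]])

```text
clock: 12.3
eef_pos: [0.4846, 0.0079, 0.0399]
tool_rot: [0.042, 0.706, -0.042, 0.706]
ft_force: [2.3, -0.2, -0.8]
grip_width: 0.0188
```

play_rows(plan=[[0, 0, -1, 0, 0, 0, 1], [0, 0, -1, 0, 0, 0, 1], [0, 0, -1, 0, 0, 0, 1]])

```text
clock: 12.55
eef_pos: [0.4816, 0.0083, 0.0399]
tool_rot: [0.042, 0.706, -0.042, 0.706]
ft_force: [1.4, -0.8, -1.8]
grip_width: 0.0184
```

play_rows(plan=[[0, 0, -1, 0, 0, 0, 1], [0, 0, -1, 0, 0, 0, 1], [0, 0, -1, 0, 0, 0, 1]])

```text
clock: 12.8
eef_pos: [0.4787, 0.0086, 0.0399]
tool_rot: [0.042, 0.706, -0.042, 0.706]
ft_force: [1.8, -0.3, -1.4]
grip_width: 0.0185
```

play_rows(plan=[[0, 0, -1, 0, 0, 0, 1], [0, 0, -1, 0, 0, 0, 1], [0, 0, -1, 0, 0, 0, 1]])

```text
clock: 13.05
eef_pos: [0.4757, 0.009, 0.0399]
tool_rot: [0.042, 0.706, -0.042, 0.706]
ft_force: [2.9, -0.5, -0.6]
grip_width: 0.0189
```

play_rows(plan=[[0, 0, -1, 0, 0, 0, 1], [0, 0, -1, 0, 0, 0, 1], [0, 0, -1, 0, 0, 0, 1]])

```text
clock: 13.3
eef_pos: [0.4727, 0.0093, 0.0399]
tool_rot: [0.042, 0.706, -0.042, 0.706]
ft_force: [2.0, -1.6, -1.3]
grip_width: 0.0184
```

play_rows(plan=[[0, 0, -1, 0, 0, 0, 1], [0, 0, -1, 0, 0, 0, 1], [0, 0, -1, 0, 0, 0, 1]])

```text
clock: 13.55
eef_pos: [0.4697, 0.0097, 0.0399]
tool_rot: [0.042, 0.706, -0.042, 0.706]
ft_force: [2.5, -1.0, -1.1]
grip_width: 0.0185
```

play_rows(plan=[[0, 0, -1, 0, 0, 0, 1], [0, 0, -1, 0, 0, 0, 1], [0, 0, -1, 0, 0, 0, 1]])

```text
clock: 13.8
eef_pos: [0.4668, 0.0101, 0.0399]
tool_rot: [0.042, 0.706, -0.042, 0.706]
ft_force: [1.4, -1.0, -1.5]
grip_width: 0.0187
```

play_rows(plan=[[0, 0, -1, 0, 0, 0, 1], [0, 0, -1, 0, 0, 0, 1], [0, 0, -1, 0, 0, 0, 1]])

```text
clock: 14.05
eef_pos: [0.4638, 0.0104, 0.0399]
tool_rot: [0.042, 0.706, -0.042, 0.706]
ft_force: [2.6, 0.4, -1.4]
grip_width: 0.0186
```

play_rows(plan=[[0, 0, -1, 0, 0, 0, 1], [0, 0, -1, 0, 0, 0, 1], [0, 0, -1, 0, 0, 0, 1]])

```text
clock: 14.3
eef_pos: [0.4608, 0.0108, 0.0399]
tool_rot: [0.042, 0.706, -0.042, 0.706]
ft_force: [1.8, -0.7, -1.4]
grip_width: 0.0187
```

play_rows(plan=[[0, 0, -1, 0, 0, 0, 1], [0, 0, -1, 0, 0, 0, 1], [0, 0, -1, 0, 0, 0, 1]])

```text
clock: 14.55
eef_pos: [0.4578, 0.0111, 0.0399]
tool_rot: [0.042, 0.706, -0.042, 0.706]
ft_force: [1.3, -0.9, -0.7]
grip_width: 0.0188
```

play_rows(plan=[[0, 0, -1, 0, 0, 0, 1], [0, 0, -1, 0, 0, 0, 1], [0, 0, -1, 0, 0, 0, 1]])

```text
clock: 14.8
eef_pos: [0.4552, 0.0114, 0.04]
tool_rot: [0.042, 0.706, -0.042, 0.706]
ft_force: [3.0, -0.5, -1.8]
grip_width: 0.019
```

play_rows(plan=[[0, 0, -0.7, 0, 0, 0, 1], [0, 0, -0.7, 0, 0, 0, 1], [0, 0, 0, 0, 0, 0, 1]])

```text
clock: 15.05
eef_pos: [0.4546, 0.0116, 0.0402]
tool_rot: [0.042, 0.705, -0.042, 0.707]
ft_force: [5.4, -1.0, -3.4]
grip_width: 0.0187
```

Contact: the arm lags and the force is rising. I'm adding small steps.

play_rows(plan=[[0, 0, -0.7, 0, 0, 0, 1], [0, 0, -0.7, 0, 0, 0, 1], [0, 0, 0, 0, 0, 0, 1]])

```text
clock: 15.3
eef_pos: [0.4541, 0.0116, 0.0404]
tool_rot: [0.042, 0.704, -0.042, 0.707]
ft_force: [5.7, -1.9, -3.9]
grip_width: 0.0187
```

play_rows(plan=[[0, 0, -0.7, 0, 0, 0, 1], [0, 0, -0.7, 0, 0, 0, 1], [0, 0, 0, 0, 0, 0, 1]])

```text
clock: 15.55
eef_pos: [0.4536, 0.0117, 0.0406]
tool_rot: [0.042, 0.704, -0.043, 0.708]
ft_force: [9.1, -1.1, -4.2]
grip_width: 0.0188
```

play_rows(plan=[[0, 0, -0.4, 0, 0, 0, 1], [0, 0, 0, 0, 0, 0, 1], [0, 0, 0, 0, 0, 0, 1], [0, 0, 0, 0, 0, 0, 1]])

```text
clock: 15.88
eef_pos: [0.4535, 0.0118, 0.0406]
tool_rot: [0.042, 0.704, -0.043, 0.708]
ft_force: [9.2, -0.8, -4.8]
grip_width: 0.0182
```

play_rows(plan=[[0, 0, 0, 0, 0, 0, 1], [0, 0, 0, 0, 0, 0, 1], [0, 0, 0, 0, 0, 0, 1], [0, 0, 0, 0, 0, 0, 1], [0, 0, 0, 0, 0, 0, 1], [0, 0, 0, 0, 0, 0, 1], [0, 0, 0, 0, 0, 0, 1], [0, 0, 0, 0, 0, 0, 1]])

```text
clock: 16.55
eef_pos: [0.4535, 0.0118, 0.0406]
tool_rot: [0.042, 0.704, -0.043, 0.708]
ft_force: [9.3, -2.1, -4.8]
grip_width: 0.0185
```

```bash
python3 - <<'E'
from h import *
o,p,r=tool(); print(o["clock"],p,hookyaw(r),r.as_matrix().round(3),o["ft_force"])
t=camera("scene")
for k in ("hook_tip","tray_hole","cabinet"):print(k,[(np.round(x["centre"],3).tolist(),round(x["confidence"],2)) for x in pinpoint(k,t)])
E
```

```text
16.55 [0.45353777 0.01175837 0.04061491] -0.12014132042353526 [[ 0.006  0.12   0.993]
 [-0.001  0.993 -0.12 ]
 [-1.     0.     0.006]] [ 9.25091399 -2.09842411 -4.83374856]
hook_tip [([0.229, -0.414, 0.002], 0.93), ([0.153, -0.366, 0.006], 0.69), ([0.553, -0.002, 0.036], 0.63)]
tray_hole [([0.452, 0.012, 0.034], 0.72), ([0.565, -0.004, 0.04], 0.62)]
cabinet [([0.76, -0.032, -0.002], 0.83)]
```

About 9.5 N was held for more than 1 s. Now I ease off, clear the rim and lift.

play_rows(plan=[[0, 0, 1, 0, 0, 0, 1], [0, 0, 1, 0, 0, 0, 1], [0, 0, 1, 0, 0, 0, 1], [0, 0, 1.5, 0, 0, 0, 1], [0, 0, 1.5, 0, 0, 0, 1], [0, 0, 1.5, 0, 0, 0, 1], [0, 0, 1.5, 0, 0, 0, 1], [0, 0, 1, 0, 0, 0, 1], [0, 0, 0, 0, 0, 0, 1], [0, 0, 0, 0, 0, 0, 1]])

```text
clock: 17.58
eef_pos: [0.4599, 0.0109, 0.0397]
tool_rot: [0.042, 0.706, -0.042, 0.706]
ft_force: [-0.6, 0.2, -1.1]
grip_width: 0.0185
```

play_rows(plan=[[-1, 0, 0, 0, 0, 0, 1], [-2, 0, 0, 0, 0, 0, 1], [-2, 0, 0, 0, 0, 0, 1]])

```text
clock: 17.83
eef_pos: [0.4601, 0.0108, 0.0451]
tool_rot: [0.042, 0.706, -0.042, 0.706]
ft_force: [0.7, -0.2, -0.8]
grip_width: 0.0186
```

play_rows(plan=[[-10, 0, 0, 0, 0, 0, 1], [-20, 0, 0, 0, 0, 0, 1], [-25, 0, 0, 0, 0, 0, 1], [-20, 0, 0, 0, 0, 0, 1], [0, 15, -2, 0, 0, 0, 1], [0, 30, -4, 0, 0, 0, 1], [0, 35, -4.5, 0, 0, 0, 1], [0, 35, -4.5, 0, 0, 0, 1], [0, 35, -4.5, 0, 0, 0, 1], [0, 35, -4.5, 0, 0, 0, 1], [0, 35, -4.5, 0, 0, 0, 1], [0, 30, -4, 0, 0, 0, 1], [0, 25.8, -2.8, 0, 0, 0, 1], [0, 0, 0, 0, 0, 0, 1], [0, 0, 0, 0, 0, 0, 1], [0, 0, 0, 0, 0, 0, 1]])

```text
clock: 19.17
eef_pos: [0.4578, 0.2884, 0.1197]
tool_rot: [0.042, 0.706, -0.043, 0.706]
ft_force: [-0.6, 1.0, -1.3]
grip_width: 0.0187
```

```bash
python3 - <<'E'
from h import *
o,p,r=tool(); y=hookyaw(r); print(o["clock"],p.round(4),y,o["ft_force"].round(2),o["grip_width"])
t=camera("scene"); e=p+102e-3*np.array([np.cos(y),np.sin(y),0])-[0,0,.0037]; print(e,pix(t,e))
for k in ("hook_tip","hook","plate","tray_hole"): print(k,[(np.round(x["centre"],3).tolist(),round(x["confidence"],2)) for x in pinpoint(k,t)])
W=cloud(t); u,v=map(int,pix(t,p)); 
m=(t["depth"]>0)&(abs(W[...,0]-e[0]+.02)<.06)&(abs(W[...,1]-e[1])<.03)&(W[...,2]>.08)
P=W[m]; print(len(P)); 
a=(P-p)@np.array([np.cos(y),np.sin(y),0])
for b in np.arange(.025,.12,.01):
    s=(a>b)&(a<b+.01); 
    if s.any(): print(round(b,3),s.sum(),(P[s,2]-p[2]).max().round(4),(P[s,2]-p[2]).mean().round(4))
save({"frame":cv2.resize(t["frame"][230:380,330:530],(800,600),interpolation=cv2.INTER_CUBIC)},"s3.png")
E
```

```text
19.1667 [0.4578 0.2884 0.1197] -0.11951099568036946 [-0.55  1.02 -1.33] 0.018696422242132894
[0.55905581 0.27623016 0.11602928] (np.float64(438.13205127003255), np.float64(341.0484953523492))
hook_tip [([0.228, -0.41, 0.004], 0.82), ([0.153, -0.368, 0.004], 0.75), ([0.553, 0.272, 0.117], 0.68)]
hook [([0.342, -0.498, 0.0], 0.97), ([0.456, 0.29, 0.113], 0.84), ([0.163, -0.268, 0.002], 0.79)]
plate [([0.457, 0.289, 0.004], 0.84)]
tray_hole [([0.567, -0.006, 0.044], 0.79)]
4839
0.025 1365 0.4554 0.2927
0.035 1639 0.4515 0.3167
0.045 1166 0.4462 0.3524
0.055 455 0.4364 0.3747
0.065 14 0.4124 0.0424
0.075 13 0.0155 0.0131
0.085 13 0.0168 0.0138
0.095 11 0.0155 0.0135
0.105 10 0.0141 0.0099
```

View pics/s3.png

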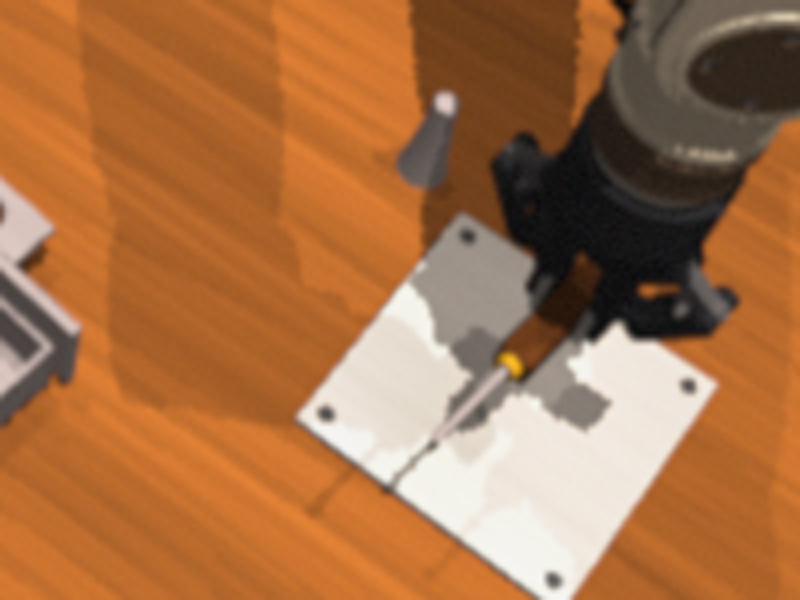

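The crop shows the hook held level above the plate, its tip at (433,441). Depth puts the rod at its expected height relative to the TCP, so it has not tilted. I'm lowering it onto the plate.

play_rows(plan=[[10, 0, 0, 0, 0, 0, 1], [20, 0, 0, 0, 0, 0, 1], [20, 0, 0, 0, 0, 0, 1], [20, 0, 0, 0, 0, 0, 1], [12, 0, 0, 0, 0, 0, 1], [8, 0, 0, 0, 0, 0, 1], [5, 0, 0, 0, 0, 0, 1], [3, 0, 0, 0, 0, 0, 1], [2, 0, 0, 0, 0, 0, 1], [2, 0, 0, 0, 0, 0, 1], [1, 0, 0, 0, 0, 0, 1], [0, 0, 0, 0, 0, 0, 1], [0, 0, 0, 0, 0, 0, 1]])

```text
clock: 20.5
eef_pos: [0.4585, 0.2891, 0.0174]
tool_rot: [0.043, 0.706, -0.042, 0.706]
ft_force: [0.6, 0.3, -1.2]
grip_width: 0.0185
```

play_rows(plan=[[0.7, 0, 0, 0, 0, 0, 1], [0.7, 0, 0, 0, 0, 0, 1], [0, 0, 0, 0, 0, 0, 1]])

```text
clock: 20.75
eef_pos: [0.4582, 0.2889, 0.0155]
tool_rot: [0.042, 0.706, -0.042, 0.706]
ft_force: [-0.4, 0.2, -1.4]
grip_width: 0.0183
```

play_rows(plan=[[0.5, 0, 0, 0, 0, 0, 1], [0.5, 0, 0, 0, 0, 0, 1], [0.5, 0, 0, 0, 0, 0, 1], [0, 0, 0, 0, 0, 0, 1]])

```text
clock: 21.08
eef_pos: [0.4582, 0.2889, 0.0142]
tool_rot: [0.042, 0.706, -0.042, 0.706]
ft_force: [0.4, -0.4, 2.2]
grip_width: 0.0186
```

play_rows(plan=[[0, 0, 0, 0, 0, 0, 0.4], [0, 0, 0, 0, 0, 0, 0.2], [0, 0, 0, 0, 0, 0, 0], [0, 0, 0, 0, 0, 0, -0.5], [0, 0, 0, 0, 0, 0, -1], [0, 0, 0, 0, 0, 0, -1], [0, 0, 0, 0, 0, 0, -1], [0, 0, 0, 0, 0, 0, -1], [0, 0, 0, 0, 0, 0, -1]])

```text
clock: 21.83
eef_pos: [0.4582, 0.2889, 0.014]
tool_rot: [0.042, 0.706, -0.042, 0.706]
ft_force: [-1.1, -0.4, 0.0]
grip_width: 0.0856
```

play_rows(plan=[[-5, 0, 0, 0, 0, 0, -1], [-10, 0, 0, 0, 0, 0, -1], [-20, 0, 0, 0, 0, 0, -1], [-25, 0, 0, 0, 0, 0, -1], [-25, 0, 0, 0, 0, 0, -1], [-25, 0, 0, 0, 0, 0, -1], [-25, 0, 0, 0, 0, 0, -1], [-25, 0, 0, 0, 0, 0, -1], [0, 0, 0, 0, 0, 0, -1], [0, 0, 0, 0, 0, 0, -1]])

```text
clock: 22.67
eef_pos: [0.4595, 0.2897, 0.1769]
tool_rot: [0.043, 0.704, -0.041, 0.707]
ft_force: [-0.5, 0.7, -0.9]
grip_width: 0.0856
```

```bash
python3 - <<'E'
from h import *
o,p,r=tool(); print(o["clock"],p.round(4),o["ft_force"].round(2),o["grip_width"])
w=camera("wrist"); save(w,"w2.png"); W=cloud(w); z=W[...,2]
hs=pinpoint("hook",w); print([(np.round(x["centre"],3).tolist(),round(x["confidence"],2)) for x in hs])
m=(w["depth"]>0)&(z>.022)&(z<.05)&(abs(W[...,0]-.47)<.12)&(abs(W[...,1]-.288)<.07)
P=W[big(m)]; print(len(P),cv2.minAreaRect((P[:,:2]*1000).astype(np.float32)))
for a in np.arange(.41,.57,.015):
    s=abs(P[:,0]-a)<.0075
    if s.any(): print(round(a,3),P[s,2].mean().round(4),P[s,1].mean().round(4))
s=camera("scene")
for k in ("hook","hook_tip","plate","tray_hole"): print(k,[(np.round(x["centre"],3).tolist(),round(x["confidence"],2)) for x in pinpoint(k,s)])
E
```

```text
22.6667 [0.4595 0.2897 0.1769] [-0.49  0.75 -0.91] 0.0856039874675738
[([0.463, 0.289, 0.011], 0.83), ([0.695, 0.388, -0.004], 0.37)]
2950 ((489.47296142578125, 283.15283203125), (19.997434616088867, 152.6383819580078), 81.6417465209961)
0.41 0.0316 0.2928
0.425 0.0327 0.2928
0.44 0.0327 0.2903
0.455 0.0327 0.2882
0.47 0.0327 0.2861
0.485 0.0328 0.2838
0.5 0.032 0.2822
0.515 0.0292 0.2801
0.53 0.0288 0.2771
0.545 0.0288 0.2751
0.56 0.0289 0.2731
hook [([0.162, -0.265, 0.002], 0.92), ([0.456, 0.291, 0.008], 0.75), ([0.343, -0.495, -0.0], 0.72)]
hook_tip [([0.228, -0.412, 0.005], 0.94), ([0.153, -0.367, 0.003], 0.73), ([0.557, 0.274, 0.009], 0.68)]
plate [([0.455, 0.287, 0.004], 0.9)]
tray_hole [([0.569, -0.005, 0.045], 0.7)]
```

View pics/w2.png

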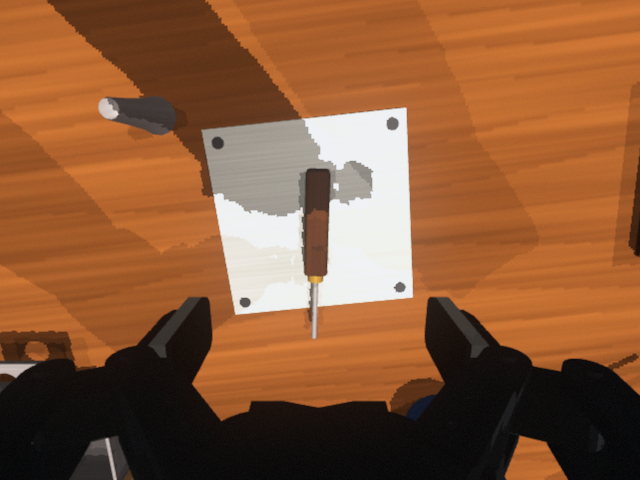

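The wrist view shows the hook flat in the middle of the plate at (316,225), with the gripper clear. Handing in.

```bash
python3 -c "
from workcell import *
print(job_done(), get_obs()['clock'])"
```

```text
the job is handed in; nothing more can be done
the job is handed in; nothing more can be done
```

I did the whole job and handed it in at about 23 s of the 64 s allowed. `job_done()` gives no verdict, so what follows rests on my own checks.

- **Hook and tray:** I picked up the smaller brown hook, dropped its tip into the finger hole and pulled the tray along the cabinet's -x. I felt the stop at about 70 mm open and held a pull of about 9.5 N there for just over a second. The highest wrist-force reading was about 10–11 N in all.
- **Hook on the plate:** After freeing the tip, I lowered the hook onto the plate until it touched and let go. The handle lies within a few mm of the plate's centre. Its top is level at 32.7 mm along its length, where about 32 mm is expected, so it lies flat.
- **Tray:** It is still out by about 65 mm (hole at about x = 0.569).
- **Gripper:** It is open and well clear, with nothing touching.

No check failed. While I pressed on the stop, the wrist also read about 3.5 N of extra downward force, which went away when I eased off. I did not measure the bystanders' positions at the end; my moves kept clear of them.

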